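# Kit the brass fittings for one copper pan

### The arm

A 7-joint arm with a two-finger parallel gripper is mounted at the origin on the work surface. World frame = base frame: x ahead of the robot, y to its left, z up, the work surface at z = 0. Lengths are in m, angles in rad, forces in N, time in s.
With the tool pointing down it reaches from about 0.425 to 0.925 m from the base axis. Payload 6.8 kg.
Tool frame: the origin (TCP) lies midway between the tips of the shut fingers; the grasp point (between the pads) lies 19 mm behind it; z points along the fingers, y is the line along which they close (so a half turn about z gives the same grasp; the last joint's range is limited). The gripper opens to 85 mm and grips with 20 to 120 N. Pads are 22 mm wide; open, the fingers measure 114 mm over their backs; the gripper's body (76 mm by 85 mm) begins 54 mm behind the grasp point. The pads swing forward as they close: fully open they stand 13 mm farther back than shut.
Start: joints at [-1.231, 0.477, 0.022, 1.555, -0.011, 1.109, -0.083], TCP at [0.292, 0.608, 0.231] pointing down, gripper open.
Joint ranges: [-2.96, 2.96], [-0.34, 2.1], [-1.41, 1.46], [0.24, 2.44], [-1.37, 4.51], [0.17, 1.92], [-2.96, 2.96]. Speed limits (rad/s): [2.39, 2.39, 3.14, 3.14, 3.14, 3.14, 3.14].

### API

Orientations are given as a rotation vector (axis times angle).
In Python, from rig import ctrl, optics, job gives the robot as it stands.
- The arm moves only by the tool apply_moves, never from a script. Its argument "motion" is a list of rows, each an object with "dp": the shift along the tool's x, y, z in m, a list of three; "twist": the turn, a rotation vector about the tool's x, y, z in degrees, a list of three. In form: [{"dp": [x, y, z], "twist": [rx, ry, rz]}, ...]. A call has 1 to 8 rows; each row shifts and turns the commanded pose from where the row before left it, along the tool's axes as they then stand; what a row does not reach is not made up. A row lasts 1/8 s, in which the tool goes at most 62.5 mm and 10.7 degrees, less where a joint would pass 70% of its speed; a pose out of reach is approached as far as the arm can. A call with a gripper value outside its range is refused whole. "gripper" is the opening, from -1 (shut) to 1 (fully open), set as the call begins (left out, the last holds). The fingers move at their own pace and stop on an object; "squeeze" is the grip in N (left out, the last holds). Time passes only in rows, so rows that do not move let the fingers close. It gives the time, the measured TCP pose, the force, the opening and the grip force at its end, in the units of the state.
- ctrl.get_state(): the state, without advancing time (a new reading comes with each control period).
- optics.grab_frame(name): name is "scene" or "top" or "wrist"; returns (picture, depth): 480x640x3 uint8, red, green, blue; 480x640 float32, m along the optical axis (not along the pixel's ray), 0 where there is no reading.
- optics.camera_params(name): a dict with "mtx" (3x3 intrinsics, pixels), "dist_coeffs" ([k1, k2, p1, p2, k3] as OpenCV has them; the pictures are not rectified), "R" (3x3) and "t" (3): a world point X has camera coordinates R X + t. Camera axes: x right, y down, z forward; pixel columns grow to the right and rows downward; lengths in m; the calibration is good to about 2 mm. A picture is of the moment at which its call begins: read the wrist's pose just before it. camera_params takes no time and is no camera call; for the wrist camera it gives the pose at the moment of the call.
- job.finish_job(): hands the job in; it is judged then, once.
The state is a dict: "time_s": time; "joint_pos": joint angles; "dq": joint speeds; "joint_efforts": joint torques, N m; "tool_pos": TCP position; "ee_rot": TCP orientation; "ft_force": force on the tool from outside, world axes, zero at the start; "ft_torque": the same for the moment, N m; "grip_width": finger opening in m; "gripper_force": force on a finger pad.
Only numpy, scipy, OpenCV 4.12 (cv2) and the standard library are available. Lean on these libraries where they do the work, as an engineer would, in place of code of your own. Each camera call takes 0.05 s, during which the arm holds its last target. There are 200 camera calls.

### The job

Make up the fittings kit for one copper pan: stand the four round-footed brass fittings (the long handle, the short handle, the large knob and the small knob) in the wooden tray, each upright on the floor of the pocket of its own shape and size. The look-alike handle with narrow strap feet and the knob with a square base belong to another job: leave them standing where they are.

Things in the scene. Friction and masses are not known exactly. Their poses are not given: they have to be found in the camera images.
- long_handle: Brass bow handle on its feet, the longer round-footed one. Round bar 12 mm thick, axis 38 mm above the underside (top 44), straight over the middle 58 mm, bent down to round disc feet 34 mm in diameter (5 thick), centred 42 mm either side of the middle; 118 x 34 mm overall. Origin: underside, below the bar's middle; x along the bar, z up. Start yaw within 0.5 rad. 0.1-0.21 kg.
- short_handle: Brass bow handle on its feet, the shorter round-footed one. Round bar 12 mm thick, axis 38 mm above the underside (top 44), straight over the middle 22 mm, bent down to round disc feet 34 mm in diameter (5 thick), centred 24 mm either side of the middle; 82 x 34 mm overall. Origin: underside, below the bar's middle; x along the bar, z up. Start yaw within 0.5 rad. 0.1-0.21 kg.
- big_knob: Brass lid knob standing on its base, the large round-based one. Base a round disc 50 mm in diameter, 6 mm thick; above it a narrower neck, then a round upright grip 28 mm in diameter from 15 mm to the top at 46 mm. Origin: centre of the underside, z up. Any yaw. 0.07 to 0.2 kg.
- small_knob: Brass lid knob standing on its base, the small round-based one. Base a round disc 34 mm in diameter, 6 mm thick; above it a narrower neck, then a round upright grip 22 mm in diameter from 15 mm to the top at 40 mm. Origin: centre of the underside, z up. Any yaw. 0.07 to 0.2 kg.
- strap_handle: Look-alike. Brass bow handle on its feet, as long as the long handle. Round bar 12 mm thick, axis 38 mm above the underside (top 44), straight over the middle 58 mm, bent down to narrow strap feet 36 x 18 mm (5 thick), centred 42 mm either side of the middle; 120 x 18 mm overall. Origin: underside, below the bar's middle; x along the bar, z up. Start yaw within 0.5 rad. 0.1-0.21 kg.
- square_knob: Look-alike. Brass lid knob standing on its base, with a square base. Base a square plate 48 x 48 mm, 6 mm thick; above it a narrower neck, then a round upright grip 28 mm in diameter from 15 mm to the top at 46 mm. Origin: centre of the underside, z up. Any yaw. 0.07 to 0.2 kg.
- long_pocket: Fixed pale-wood block 152 x 84 x 14 mm, one of four laid 2 by 2 in a wooden tray (332 x 196 mm, rim 16 mm above the table), with a long rectangular pocket 140 x 56 mm (long side on x) in its middle, 8 mm deep, black floor; for the long handle. Origin: centre of its underside, 8 mm above the table; x along the 152 mm side, z up. Pocket floor at z = 6 mm, top at 14 mm.
- short_pocket: Fixed pale-wood block 152 x 84 x 14 mm, one of four laid 2 by 2 in a wooden tray (332 x 196 mm, rim 16 mm above the table), with a shorter rectangular pocket 104 x 56 mm (long side on x) in its middle, 8 mm deep, black floor; for the short handle. Origin: centre of its underside, 8 mm above the table; x along the 152 mm side, z up. Pocket floor at z = 6 mm, top at 14 mm.
- big_round_pocket: Fixed pale-wood block 152 x 84 x 14 mm, one of four laid 2 by 2 in a wooden tray (332 x 196 mm, rim 16 mm above the table), with a round pocket 72 mm in diameter in its middle, 8 mm deep, black floor; for the large knob. Origin: centre of its underside, 8 mm above the table; x along the 152 mm side, z up. Pocket floor at z = 6 mm, top at 14 mm.
- small_round_pocket: Fixed pale-wood block 152 x 84 x 14 mm, one of four laid 2 by 2 in a wooden tray (332 x 196 mm, rim 16 mm above the table), with a round pocket 56 mm in diameter in its middle, 8 mm deep, black floor; for the small knob. Origin: centre of its underside, 8 mm above the table; x along the 152 mm side, z up. Pocket floor at z = 6 mm, top at 14 mm.
Mind the look-alikes: they are no part of the job. Leave any green look-alike of the long_handle alone. Leave any red look-alike of the small_knob alone.

How it is judged:
By the outcome, as a careful person would: the job done as asked, in the order asked, and still so for the second after the job is handed in, with the robot touching nothing.
It also fails if it takes over 96 s, if anything falls off the work surface, if the arm or the gripper's body presses on something with over 40 N, if the wrist force passes 120 N, or if a joint passes its speed limit or range.

## Working session

There is one attempt and no reset: what is moved stays moved. The work goes in short steps, Python scripts to look and compute and a tool call to move; the robot and the scene stay as the last step left them, time stands still between calls to the robot, and variables do not carry over. Pictures are saved under pics/ and viewed, at most 14 in all, crops included, and the job is handed in when it is done.

Besides the shell and the picture viewer there is one more tool, called after "Request:" as name([rows], argument=value, ...), one row to a line, values as JSON. apply_moves: Moves the arm, as the interface text tells. Its arguments: {"type":"object","properties":{"motion":{"type":"array","items":{"type":"object","properties":{"dp":{"type":"array","items":{"type":"number"}},"twist":{"type":"array","items":{"type":"number"}}}}},"gripper":{"type":"number"},"squeeze":{"type":"number"}},"required":["motion"]}

```bash
ls; mkdir -p pics; python3 - <<'E'
from rig import ctrl, optics, job
import cv2,numpy as np
print(ctrl.get_state())
for n in ["scene","top"]:
    im,d=optics.grab_frame(n); cv2.imwrite(f"pics/{n}0.png",im[:,:,::-1]); np.savez(f"{n}0.npz",im=im,d=d,**optics.camera_params(n)); print(optics.camera_params(n))
E
```

```text
pics
{'time_s': 0.0, 'joint_pos': array([-1.23113014,  0.47782401,  0.02231222,  1.55646952, -0.01153265,
        1.10930267, -0.08308667]), 'dq': array([-0.00015048, -0.00012447,  0.00070839,  0.00121757, -0.00044583,
       -0.00053613,  0.00049609]), 'joint_efforts': array([-1.46516404e-04, -5.96459234e+01,  1.60778258e+00, -2.81176096e+01,
        1.25245628e-02,  9.57439392e-03, -7.10481615e-06]), 'tool_pos': array([0.29197129, 0.60791399, 0.23030152]), 'ee_rot': array([-6.97348869e-01, -3.06288962e+00,  2.90419536e-03]), 'ft_force': array([-0.66820107, -0.33611668, -0.52684559]), 'ft_torque': array([ 0.05078516, -0.00520551, -0.00781491]), 'gripper_force': 0.0, 'grip_width': 0.08538054740703156}
{'mtx': array([[439.27129262,   0.        , 328.92340223],
       [  0.        , 439.27129262, 236.73975685],
       [  0.        ,   0.        ,   1.        ]]), 'dist_coeffs': array([0.03368685, 0.        , 0.        , 0.        , 0.        ]), 'R': array([[-0.1662709 ,  0.98598154, -0.0139422 ],
       [ 0.78195473,  0.12322457, -0.61103396],
       [-0.60075019, -0.11249934, -0.79148159]]), 't': array([ 0.1387553 , -0.35675388,  1.30344334])}
{'mtx': array([[514.16649318,   0.        , 311.84942778],
       [  0.        , 514.16649318, 239.45713163],
       [  0.        ,   0.        ,   1.        ]]), 'dist_coeffs': array([-0.0325901,  0.       ,  0.       ,  0.       ,  0.       ]), 'R': array([[-0.0127812 , -0.99943138,  0.03120176],
       [-0.99332929,  0.00911443, -0.1149515 ],
       [ 0.11460175, -0.03246284, -0.99288096]]), 't': array([-0.07409307,  0.46662438,  0.96899462])}
```

View pics/top0.png

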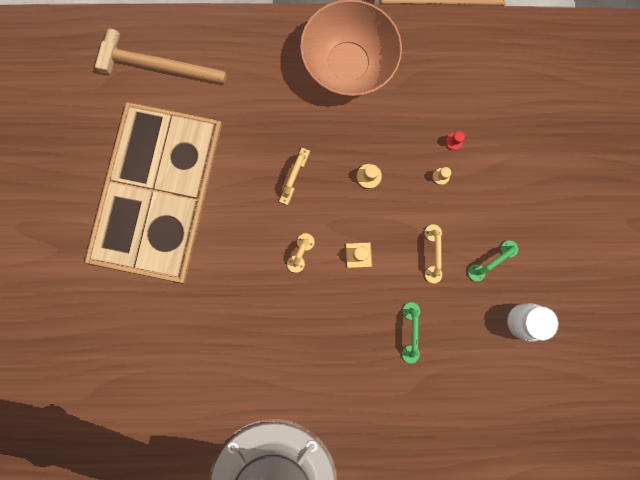

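View pics/scene0.png

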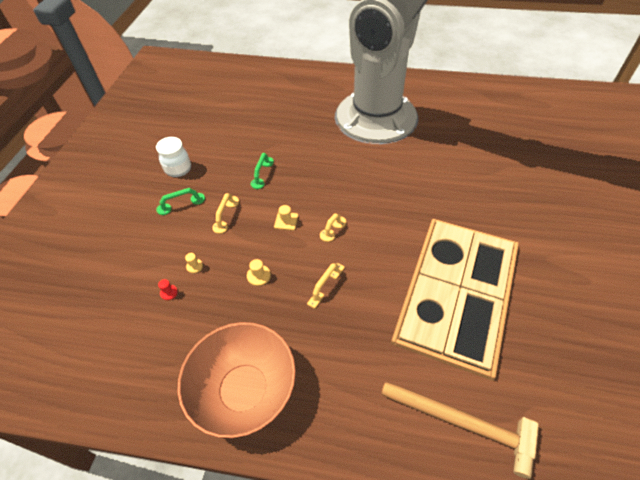

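The top view shows the following:
- Fittings: long handle about (434,255), short handle about (301,253), big knob about (369,176), small knob about (442,175).
- Look-alikes: strap handle about (294,177), square knob (359,255), plus the green and red ones.
- Pockets: long (137,148), short (123,223), small round (184,156), big round (165,233).

The scene view agrees with this.

```bash
cat > h.py <<'E'
import numpy as np,cv2
def load(f):
    z=np.load(f); return z['im'],z['d'],{k:z[k] for k in('mtx','dist_coeffs','R','t')}
def world(d,c):
    h,w=d.shape; u,v=np.meshgrid(np.arange(w),np.arange(h))
    p=cv2.undistortPoints(np.stack([u,v],-1).reshape(-1,1,2).astype(float),c['mtx'],c['dist_coeffs']).reshape(h,w,2)
    P=np.dstack([p*d[...,None],d])
    return (P-c['t'])@c['R']
def onplane(uv,c,z):
    p=cv2.undistortPoints(np.array(uv,float).reshape(-1,1,2),c['mtx'],c['dist_coeffs']).reshape(-1,2)
    r=np.c_[p,np.ones(len(p))]@c['R']; o=-c['t']@c['R']
    return o+r*((z-o[2])/r[:,2])[:,None]
E
python3 - <<'E'
from h import *
np.set_printoptions(precision=4,suppress=True)
for cam,rois,pk in [("top",dict(long=(410,215,460,290),short=(280,228,320,278),strap=(272,142,316,210),big=(352,158,390,196),small=(428,160,458,190),sq=(340,238,378,272),jar=(500,295,565,345)),dict(longp=(115,110,165,188),shortp=(98,192,145,260),smallp=(168,140,200,172),bigp=(145,213,186,254))),
 ("scene",dict(long=(205,188,245,238),short=(312,207,352,245),strap=(303,258,350,310),big=(242,255,275,288),small=(180,248,207,276)),dict(longp=(448,285,498,355),shortp=(467,238,510,290),smallp=(412,295,450,325),bigp=(425,235,467,268)))]:
    im,d,c=load(cam+"0.npz"); W=world(d,c); print(cam,"table z",np.median(W[300:400,150:380,2]) if cam=="top" else '')
    for n,(a,b,e,f) in rois.items():
        P=W[b:f,a:e].reshape(-1,3); P=P[d[b:f,a:e].ravel()>0]; zt=np.percentile(P[:,2],99.5)
        T=P[P[:,2]>zt-(.008)]; (cx,cy),(w,h),_=cv2.minAreaRect(T[:,:2].astype(np.float32))
        F=P[P[:,2]>0.003]
        r=cv2.minAreaRect(F[:,:2].astype(np.float32)); m=T[:,:2].mean(0); u=np.linalg.svd(T[:,:2]-m)[2][0]
        print(n,"ztop",zt.round(4),"topc",np.array([cx,cy]),"mean",m,"size",np.array([w,h]),"dir",np.degrees(np.arctan(u[1]/u[0])).round(1),"| foot",np.array(r[0]),np.array(r[1]),r[2])
    for n,(a,b,e,f) in pk.items():
        g=im[b:f,a:e].sum(2)<180
        k,l,s,_=cv2.connectedComponentsWithStats(g.astype(np.uint8)); i=1+s[1:,4].argmax()
        v,u=np.nonzero(l==i); uv=np.c_[u+a,v+b]; X=onplane(uv,c,.014); r=cv2.minAreaRect(X[:,:2].astype(np.float32))
        print(n,np.array(r[0]),np.array(r[1]),r[2],"depthz",np.median(W[uv[:,1],uv[:,0],2]))
E
```

```text
top table z -0.0003075775885175038
long ztop 0.0451 topc [ 0.4399 -0.321 ] mean [ 0.4385 -0.3205] size [0.0106 0.0739] dir -2.3 | foot [ 0.4407 -0.3255] [0.0984 0.1467] 89.22160339355469
short ztop 0.0451 topc [ 0.441  -0.0554] mean [ 0.442  -0.0559] size [0.0116 0.0396] dir -24.2 | foot [ 0.4421 -0.0553] [0.0774 0.0954] 89.59380340576172
strap ztop 0.0455 topc [ 0.5985 -0.0457] mean [ 0.5968 -0.0455] size [0.0119 0.075 ] dir -22.6 | foot [ 0.5993 -0.044 ] [0.1378 0.0863] 0.3410301208496094
big ztop 0.0481 topc [ 0.5961 -0.1959] mean [ 0.5963 -0.1958] size [0.027  0.0255] dir -63.7 | foot [ 0.596  -0.2028] [0.0705 0.0765] 89.65067291259766
small ztop 0.0419 topc [ 0.5962 -0.3434] mean [ 0.5958 -0.3432] size [0.0202 0.021 ] dir -35.0 | foot [ 0.5966 -0.3438] [0.0562 0.0586] 43.11570358276367
sq ztop 0.0489 topc [ 0.437  -0.1713] mean [ 0.4369 -0.1709] size [0.0269 0.0252] dir -24.1 | foot [ 0.4378 -0.1725] [0.0658 0.0721] 0.8073112964630127
jar ztop 0.0831 topc [ 0.3018 -0.4991] mean [ 0.3018 -0.4979] size [0.0596 0.0605] dir 47.3 | foot [ 0.3044 -0.5146] [0.1281 0.0967] 89.1081390380
[... 756 characters left out ...]
 foot [ 0.5926 -0.0467] [0.1298 0.0988] 10.17843246459961
big ztop 0.049 topc [ 0.5985 -0.1969] mean [ 0.599  -0.1967] size [0.0264 0.0265] dir 20.5 | foot [ 0.5867 -0.2012] [0.0859 0.0717] 14.140494346618652
small ztop 0.0435 topc [ 0.5963 -0.3438] mean [ 0.5976 -0.3427] size [0.0215 0.0199] dir 35.5 | foot [ 0.5844 -0.3522] [0.0841 0.0588] 19.071788787841797
longp [0.6523 0.2592] [0.0509 0.1303] 77.67924499511719 depthz 0.014311769102731745
shortp [0.4962 0.2929] [0.0506 0.0922] 78.08567810058594 depthz 0.014960644101230405
smallp [0.6323 0.1729] [0.0459 0.046 ] 2.4261481761932373 depthz 0.015139084140841771
bigp [0.4777 0.2059] [0.0626 0.0574] 43.03421401977539 depthz 0.014907571035086664
```

```bash
python3 - <<'E'
from h import *
np.set_printoptions(precision=4,suppress=True)
for cam,pk in [("top",dict(longp=(112,105,170,192),shortp=(95,190,148,262),smallp=(166,138,202,174),bigp=(143,211,188,256))),
 ("scene",dict(longp=(445,282,500,358),shortp=(464,236,512,292),smallp=(412,295,450,327),bigp=(423,233,469,270)))]:
    im,d,c=load(cam+"0.npz")
    for n,(a,b,e,f) in pk.items():
        g=np.ascontiguousarray(im[b:f,a:e,0]); t,m=cv2.threshold(cv2.GaussianBlur(g,(3,3),0),0,255,cv2.THRESH_BINARY_INV+cv2.THRESH_OTSU)
        k,l,s,_=cv2.connectedComponentsWithStats(m); i=1+s[1:,4].argmax()
        cn=max(cv2.findContours((l==i).astype(np.uint8),cv2.RETR_EXTERNAL,cv2.CHAIN_APPROX_NONE)[0],key=len).reshape(-1,2)+[a,b]
        X=onplane(cn,c,.018)[:,:2].astype(np.float32); r=cv2.minAreaRect(X); q=cv2.fitEllipse(X)
        print(cam,n,t,np.array(r[0]),np.array(r[1]),r[2],"ell",np.array(q[0]),np.array(q[1]))
    if cam=="top":
        q=np.array([(127,103),(221,122),(184,282),(86,262)]); X=onplane(q,c,.016)[:,:2]; print("tray",X,X.mean(0)); 
        for i in range(4): v=X[(i+1)%4]-X[i]; print(np.linalg.norm(v),np.degrees(np.arctan2(v[1],v[0])))
im,d,c=load("top0.npz"); cv2.imwrite("pics/tray.png",cv2.resize(im[90:295,70:235,::-1],None,fx=2.9,fy=2.9,interpolation=2))
E
```

```text
top longp 157.0 [0.6555 0.2586] [0.0544 0.1395] 77.61656951904297 ell [0.6558 0.2586] [0.059  0.1744]
top shortp 158.0 [0.5007 0.2924] [0.0546 0.1042] 77.6132583618164 ell [0.5008 0.2921] [0.06   0.1261]
top smallp 160.0 [0.6363 0.1724] [0.0534 0.0515] 0.8616988658905029 ell [0.6365 0.1725] [0.0521 0.0539]
top bigp 156.0 [0.4824 0.2058] [0.0709 0.0681] 0.9257094264030457 ell [0.482 0.206] [0.0685 0.0698]
tray [[0.7474 0.2895]
 [0.7065 0.1001]
 [0.3866 0.1688]
 [0.4272 0.359 ]] [0.5669 0.2293]
0.19382995903424102 -102.17264994513836
0.32718992477646386 167.88054276988998
0.19451889818191903 77.96479303158777
0.3276566273199228 -12.239906713696714
scene longp 153.0 [0.6538 0.2586] [0.0535 0.1365] 77.8236083984375 ell [0.6524 0.2587] [0.0586 0.1626]
scene shortp 151.0 [0.4982 0.2924] [0.0534 0.0985] 77.61394500732422 ell [0.4985 0.2923] [0.0593 0.1145]
scene smallp 158.0 [0.6343 0.1724] [0.0495 0.0511] 9.26124095916748 ell [0.6343 0.1725] [0.0498 0.051 ]
scene bigp 153.0 [0.4791 0.206 ] [0.0629 0.0668] 8.974227905273438 ell [0.4797 0.206 ] [0.0629 0.0667]
```

View pics/tray.png

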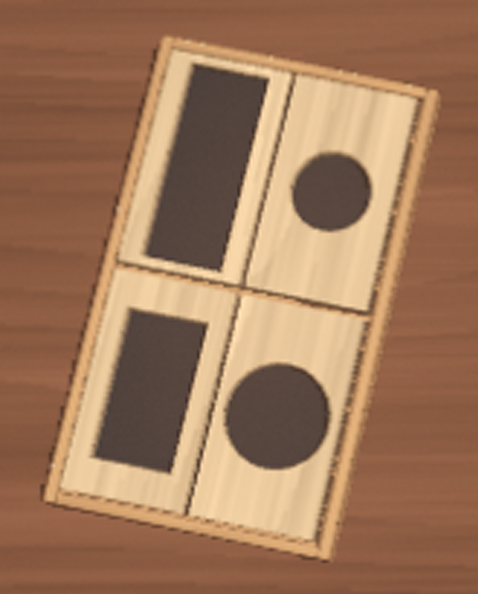

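Tray: yaw about -12.3°, with block and pocket sizes matching the given ones. Next is a move planner.

```bash
cat > go.py <<'E'
# usage: go.py x y z [yaw_of_tool_y_deg]: shift in tool axes (after the turn) and turn
import sys,numpy as np
from scipy.spatial.transform import Rotation as R
from rig import ctrl
s=ctrl.get_state(); a=[float(v) for v in sys.argv[1:]]
Rc=R.from_rotvec(s['ee_rot']); y=Rc.as_matrix()[:,1]; cur=np.degrees(np.arctan2(y[1],y[0]))
th=np.radians(a[3] if len(a)>3 else cur); Y=np.array([np.cos(th),np.sin(th),0]); Z=np.array([0,0,-1]); 
Rt=R.from_matrix(np.c_[np.cross(Y,Z),Y,Z])
dp=Rt.inv().apply(np.array(a[:3])-s['tool_pos'])
print("t %.2f tcp %s yaw_y %.1f width %.4f F %s"%(s['time_s'],s['tool_pos'].round(4),cur,s['grip_width'],s['ft_force'].round(1)))
print("dp mm",(dp*1000).round(1),"len %.1f"%(np.linalg.norm(dp)*1000),"twist",(Rc.inv()*Rt).as_rotvec(degrees=True).round(2),"q",s['joint_pos'].round(2))
E
python3 go.py 0.55 0.1 0.20 88; python3 go.py 0.44 -0.321 0.12 88
```

```text
t 0.10 tcp [0.292  0.6079 0.2304] yaw_y 64.3 width 0.0854 F [-0.1 -0.7  0.2]
dp mm [-275.5 -498.6   30.4] len 570.5 twist [-1.000e-01 -1.000e-02 -2.365e+01] q [-1.23  0.48  0.02  1.56 -0.01  1.11 -0.08]
t 0.10 tcp [0.292  0.6079 0.2304] yaw_y 64.3 width 0.0854 F [-0.1 -0.7  0.2]
dp mm [-180.3 -923.2  110.4] len 947.1 twist [-1.000e-01 -1.000e-02 -2.365e+01] q [-1.23  0.48  0.02  1.56 -0.01  1.11 -0.08]
```

Request:
apply_moves([
  {"dp": [0,0,0.01],"twist": [0,0,-7.9]},
  {"dp": [0,0,0.01],"twist": [0,0,-7.9]},
  {"dp": [0,0,0.01],"twist": [0,0,-7.9]},
  {"dp": [-0.0275,-0.05,0],"twist": [0,0,0]},
  {"dp": [-0.0275,-0.05,0],"twist": [0,0,0]},
  {"dp": [-0.0275,-0.05,0],"twist": [0,0,0]},
  {"dp": [-0.0275,-0.05,0],"twist": [0,0,0]},
  {"dp": [-0.0275,-0.05,0],"twist": [0,0,0]},
], gripper=0.1, squeeze=50)

```text
time_s: 1.1
tool_pos: [0.4216, 0.352, 0.2011]
ee_rot: [-0.054, -3.141, 0.0]
ft_force: [1.0, -0.1, 0.6]
grip_width: 0.047
gripper_force: 0.0
```

Request:
apply_moves([
  {"dp": [-0.0275,-0.05,0],"twist": [0,0,0]},
  {"dp": [-0.0275,-0.05,0],"twist": [0,0,0]},
  {"dp": [-0.0275,-0.05,0],"twist": [0,0,0]},
  {"dp": [-0.0275,-0.05,0],"twist": [0,0,0]},
  {"dp": [-0.0275,-0.05,0],"twist": [0,0,0]},
  {"dp": [0,-0.05,0.01],"twist": [0,0,0]},
  {"dp": [0,-0.05,0.01],"twist": [0,0,0]},
  {"dp": [0,-0.05,0.01],"twist": [0,0,0]},
])

```text
time_s: 2.1
tool_pos: [0.5445, -0.0521, 0.1708]
ee_rot: [-0.054, -3.141, -0.0]
ft_force: [1.0, -0.4, 0.1]
grip_width: 0.047
gripper_force: 0.0
```

```bash
python3 go.py 0.44 -0.321 0.12 88
```

```text
t 2.10 tcp [ 0.5445 -0.0521  0.1708] yaw_y 88.0 width 0.0470 F [ 1.  -0.4  0.1]
dp mm [  95.  -272.4   50.8] len 292.9 twist [ 0.   -0.02  0.05] q [-0.16  0.34  0.18  1.93 -0.08  0.88  1.59]
```

Request:
apply_moves([
  {"dp": [0.016,-0.0455,0.0085],"twist": [0,0,0]},
  {"dp": [0.016,-0.0455,0.0085],"twist": [0,0,0]},
  {"dp": [0.016,-0.0455,0.0085],"twist": [0,0,0]},
  {"dp": [0.016,-0.0455,0.0085],"twist": [0,0,0]},
  {"dp": [0.016,-0.0455,0.0085],"twist": [0,0,0]},
  {"dp": [0.015,-0.0455,0.0085],"twist": [0,0,0]},
  {"dp": [0,0,0],"twist": [0,0,0]},
])

```text
time_s: 2.98
tool_pos: [0.4376, -0.3241, 0.1196]
ee_rot: [-0.065, -3.139, 0.002]
ft_force: [-0.6, 0.1, -0.7]
grip_width: 0.0468
gripper_force: 0.0
```

```bash
python3 go.py 0.44 -0.321 0.019 88; python3 - <<'E'
from rig import optics
from h import *
c=optics.camera_params("wrist"); im,d=optics.grab_frame("wrist"); cv2.imwrite("pics/w1.png",im[:,:,::-1]); np.savez("w1.npz",im=im,d=d,**c)
E
```

```text
t 2.98 tcp [ 0.4376 -0.3241  0.1196] yaw_y 87.6 width 0.0468 F [-0.6  0.1 -0.7]
dp mm [ -2.3   3.1 100.6] len 100.6 twist [-0.07 -0.13 -0.38] q [ 0.32  0.41  0.26  1.98 -0.14  0.77  2.18]
```

View pics/w1.png

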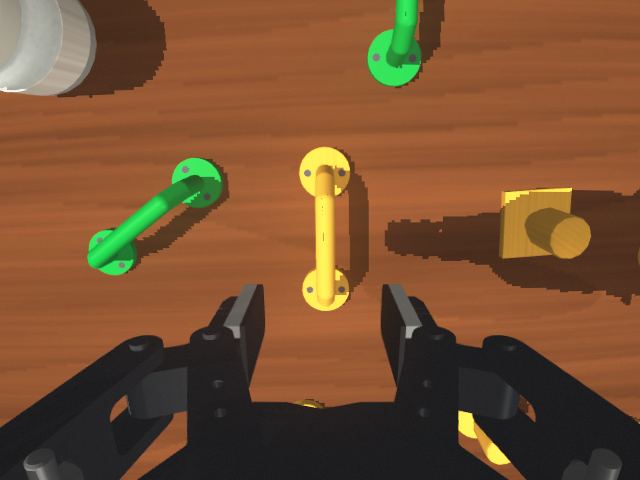

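The wrist view shows the long handle with round feet at (325,172) and (326,290), centred between the fingers. The nearest green handle is clear at (197,183).

```bash
python3 - <<'E'
from h import *
im,d,c=load("w1.npz"); X=onplane([(325,172),(326,290)],c,.005); print(X,X.mean(0),np.linalg.norm(X[0]-X[1]),np.degrees(np.arctan2(*(X[0]-X[1])[1::-1])))
E
```

```text
[[ 0.39568629 -0.32081182  0.005     ]
 [ 0.48052156 -0.32343032  0.005     ]] [ 0.43810393 -0.32212107  0.005     ] 0.0848756715056275 178.23208676438222
```

Request:
apply_moves([
  {"dp": [-0.001,0.002,0.04],"twist": [0,0,0]},
  {"dp": [0,0,0.04],"twist": [0,0,0]},
  {"dp": [0,0,0.02],"twist": [0,0,0]},
  {"dp": [0,0,0],"twist": [0,0,0]},
])

```text
time_s: 3.52
tool_pos: [0.4414, -0.316, 0.019]
ee_rot: [-0.05, -3.138, -0.004]
ft_force: [0.2, -0.4, 0.5]
grip_width: 0.0467
gripper_force: 0.0
```

Request:
apply_moves([
  {"dp": [0,0,0]},
  {"dp": [0,0,0]},
  {"dp": [0,0,0]},
  {"dp": [0,0,0]},
], gripper=-1)

```text
invalid input at $.motion[0]: expected keys dp, twist
```

```bash
python3 go.py 0.655 0.2587 0.12 77.7
```

```text
t 3.52 tcp [ 0.4414 -0.316   0.019 ] yaw_y 88.2 width 0.0467 F [ 0.2 -0.4  0.5]
dp mm [ -86.2  607.  -101. ] len 621.3 twist [ 0.12 -0.17 10.47] q [ 0.35  0.57  0.2   2.03 -0.2   0.56  2.23]
```

Request:
apply_moves([
  {"dp": [0,0,0],"twist": [0,0,0]},
  {"dp": [0,0,0],"twist": [0,0,0]},
])

```text
time_s: 3.78
tool_pos: [0.4427, -0.3183, 0.0215]
ee_rot: [0.053, 3.139, -0.001]
ft_force: [-0.4, -0.5, 0.3]
grip_width: 0.047
gripper_force: 0.0
```

```bash
python3 go.py 0.4385 -0.3215 0.019 88.2
```

```text
t 3.77 tcp [ 0.4427 -0.3183  0.0215] yaw_y 88.1 width 0.0470 F [-0.4 -0.5  0.3]
dp mm [ 4.1 -3.3  2.5] len 5.8 twist [-0.04  0.11 -0.13] q [ 0.35  0.57  0.2   2.03 -0.2   0.56  2.23]
```

Request:
apply_moves([
  {"dp": [0.002,-0.003,0.001],"twist": [0,0,0]},
  {"dp": [0,0,0],"twist": [0,0,0]},
])

```text
time_s: 4.03
tool_pos: [0.4394, -0.3216, 0.0197]
ee_rot: [0.055, 3.141, -0.001]
ft_force: [-0.4, -0.4, -0.4]
grip_width: 0.0468
gripper_force: 0.0
```

Request:
apply_moves([
  {"dp": [0,0,0],"twist": [0,0,0]},
  {"dp": [0,0,0],"twist": [0,0,0]},
  {"dp": [0,0,0],"twist": [0,0,0]},
  {"dp": [0,0,0],"twist": [0,0,0]},
], gripper=-1)

```text
time_s: 4.53
tool_pos: [0.4396, -0.3213, 0.0194]
ee_rot: [0.054, 3.141, -0.0]
ft_force: [0.2, -0.1, 1.3]
grip_width: 0.0103
gripper_force: 48.6
```

```bash
python3 go.py 0.655 0.2587 0.12 77.7
```

```text
t 4.53 tcp [ 0.4396 -0.3213  0.0194] yaw_y 88.0 width 0.0103 F [ 0.2 -0.1  1.3]
dp mm [ -86.9  612.6 -100.6] len 626.8 twist [-1.000e-02  1.000e-02  1.034e+01] q [ 0.36  0.57  0.2   2.03 -0.2   0.56  2.24]
```

Request:
apply_moves([
  {"dp": [0,0,-0.05],"twist": [0,0,5.2]},
  {"dp": [0,0,-0.05],"twist": [0,0,5.1]},
  {"dp": [-0.0072,0.051,0],"twist": [0,0,0]},
  {"dp": [-0.0072,0.051,0],"twist": [0,0,0]},
  {"dp": [-0.0072,0.051,0],"twist": [0,0,0]},
  {"dp": [-0.0072,0.051,0],"twist": [0,0,0]},
  {"dp": [-0.0072,0.051,0],"twist": [0,0,0]},
  {"dp": [-0.0072,0.051,0],"twist": [0,0,0]},
])

```text
time_s: 5.52
tool_pos: [0.5467, -0.0294, 0.1189]
ee_rot: [-0.335, -3.123, -0.0]
ft_force: [1.1, -0.8, -1.6]
grip_width: 0.0104
gripper_force: 49.2
```

Request:
apply_moves([
  {"dp": [-0.0072,0.051,0],"twist": [0,0,0]},
  {"dp": [-0.0072,0.051,0],"twist": [0,0,0]},
  {"dp": [-0.0072,0.051,0],"twist": [0,0,0]},
  {"dp": [-0.0072,0.051,0],"twist": [0,0,0]},
  {"dp": [-0.0072,0.051,0],"twist": [0,0,0]},
  {"dp": [-0.0072,0.051,0],"twist": [0,0,0]},
  {"dp": [0,0,0],"twist": [0,0,0]},
  {"dp": [0,0,0],"twist": [0,0,0]},
])

```text
time_s: 6.52
tool_pos: [0.6532, 0.258, 0.1183]
ee_rot: [-0.335, -3.122, 0.002]
ft_force: [-0.0, -0.4, -1.8]
grip_width: 0.0099
gripper_force: 49.1
```

```bash
python3 go.py 0.655 0.2587 0.035 77.7; python3 - <<'E'
from rig import optics
from h import *
c=optics.camera_params("wrist"); im,d=optics.grab_frame("wrist"); cv2.imwrite("pics/w2.png",im[:,:,::-1]); np.savez("w2.npz",im=im,d=d,**c)
E
```

```text
t 6.53 tcp [0.6532 0.258  0.1183] yaw_y 77.8 width 0.0099 F [-0.  -0.4 -1.8]
dp mm [-1.6  1.1 83.3] len 83.3 twist [-0.1  -0.08  0.06] q [-0.61  0.64  0.22  1.59 -0.16  0.94  1.02]
```

View pics/w2.png

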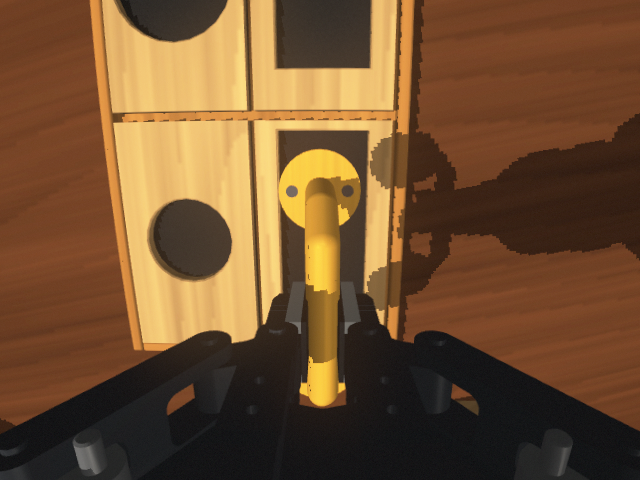

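The wrist view shows the long handle held over the long pocket, with its foot at (320,190) and the pocket's near edges at (280–367,131). I'll check how level it is from the depth.

```bash
python3 - <<'E'
from h import *
im,d,c=load("w2.npz"); W=world(d,c)
for p in [(319,160),(292,178),(345,170),(320,270),(320,330),(310,390)]: print(p,W[p[1],p[0]].round(4))
print(onplane([(280,131),(367,131)],c,.018).round(4))
a=np.radians(-12.3); b=np.array([.655,.2587]); u=np.array([np.cos(a),np.sin(a)]);v=np.array([-u[1],u[0]]); print(b-.07*u+.028*v,b-.07*u-.028*v)
E
```

```text
(319, 160) [0.598  0.2686 0.103 ]
(292, 178) [0.6028 0.2562 0.1032]
(345, 170) [0.6042 0.2781 0.1035]
(320, 270) [0.6302 0.2623 0.1432]
(320, 330) [0.5886 0.2723 0.2602]
(310, 390) [0.6771 0.2482 0.1398]
[[0.5807 0.2468 0.018 ]
 [0.5921 0.2992 0.018 ]]
[0.59257166 0.3009694 ] [0.58064196 0.24625485]
```

Request:
apply_moves([
  {"dp": [-0.0015,0.001,0.035],"twist": [0,0,0]},
  {"dp": [0,0,0.03],"twist": [0,0,0]},
  {"dp": [0,0,0.014],"twist": [0,0,0]},
  {"dp": [0,0,0.003],"twist": [0,0,0]},
  {"dp": [0,0,0.002],"twist": [0,0,0]},
  {"dp": [0,0,0],"twist": [0,0,0]},
  {"dp": [0,0,0],"twist": [0,0,0]},
])

```text
time_s: 7.45
tool_pos: [0.6561, 0.2595, 0.0362]
ee_rot: [0.335, 3.122, 0.001]
ft_force: [-0.0, 0.2, -2.2]
grip_width: 0.0104
gripper_force: 49.2
```

Request:
apply_moves([
  {"dp": [0,0,0.001],"twist": [0,0,0]},
  {"dp": [0,0,0.001],"twist": [0,0,0]},
  {"dp": [0,0,0],"twist": [0,0,0]},
])

```text
time_s: 7.82
tool_pos: [0.6557, 0.2593, 0.0335]
ee_rot: [0.335, 3.124, 0.0]
ft_force: [-1.2, -0.1, 0.1]
grip_width: 0.0101
gripper_force: 49.5
```

Request:
apply_moves([
  {"dp": [0,0,0],"twist": [0,0,0]},
  {"dp": [0,0,0],"twist": [0,0,0]},
  {"dp": [0,0,0],"twist": [0,0,0]},
  {"dp": [0,0,-0.02],"twist": [0,0,0]},
  {"dp": [0,0,-0.03],"twist": [0,0,4]},
  {"dp": [0,0,-0.04],"twist": [0,0,9]},
], gripper=0.0)

```text
time_s: 8.57
tool_pos: [0.6554, 0.259, 0.125]
ee_rot: [-0.694, -3.063, -0.0]
ft_force: [1.1, 1.0, 0.1]
grip_width: 0.0427
gripper_force: 0.0
```

```bash
python3 go.py 0.443 -0.057 0.12 65
```

```text
t 8.57 tcp [0.6554 0.259  0.125 ] yaw_y 64.5 width 0.0427 F [1.1 1.  0.1]
dp mm [  59.  -376.2    5. ] len 380.8 twist [-0.01 -0.04 -0.51] q [-0.65  0.64  0.28  1.58 -0.21  0.95  0.82]
```

Request:
apply_moves([
  {"dp": [0.0074,-0.047,0],"twist": [0,0,0]},
  {"dp": [0.0074,-0.047,0],"twist": [0,0,0]},
  {"dp": [0.0074,-0.047,0],"twist": [0,0,0]},
  {"dp": [0.0074,-0.047,0],"twist": [0,0,0]},
  {"dp": [0.0074,-0.047,0],"twist": [0,0,0]},
  {"dp": [0.0074,-0.047,0],"twist": [0,0,0]},
  {"dp": [0.0074,-0.047,0],"twist": [0,0,0]},
  {"dp": [0.0074,-0.047,0.005],"twist": [0,0,0]},
])

```text
time_s: 9.57
tool_pos: [0.4418, -0.0567, 0.1199]
ee_rot: [0.686, 3.063, 0.002]
ft_force: [1.8, -0.9, -0.4]
grip_width: 0.0426
gripper_force: 0.0
```

Request:
apply_moves([
  {"dp": [0,0,0],"twist": [0,0,0]},
  {"dp": [0,0,0],"twist": [0,0,0]},
])

```text
time_s: 9.82
tool_pos: [0.4428, -0.0552, 0.1194]
ee_rot: [0.687, 3.063, 0.002]
ft_force: [0.3, 1.3, 0.5]
grip_width: 0.0427
gripper_force: 0.0
```

```bash
python3 go.py 0.443 -0.057 0.02 65; python3 - <<'E'
from rig import optics
from h import *
c=optics.camera_params("wrist"); im,d=optics.grab_frame("wrist"); cv2.imwrite("pics/w3.png",im[:,:,::-1]); np.savez("w3.npz",im=im,d=d,**c)
E
```

```text
t 9.82 tcp [ 0.4428 -0.0552  0.1194] yaw_y 64.7 width 0.0427 F [0.3 1.3 0.5]
dp mm [-1.  -1.5 99.4] len 99.4 twist [ 0.1   0.11 -0.27] q [-0.32  0.27  0.35  2.21 -0.15  0.68  1.26]
```

View pics/w3.png

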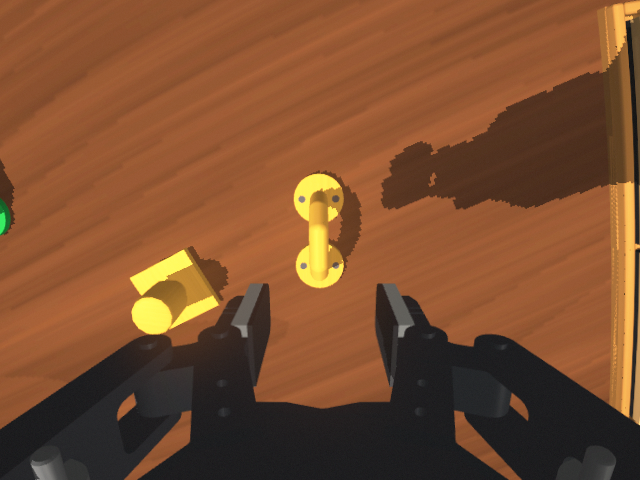

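The wrist view shows the short handle, with feet at (319,198) and (320,266), between and in line with the fingers. The square knob at (175,290) stays clear.

```bash
python3 - <<'E'
from h import *
im,d,c=load("w3.npz"); X=onplane([(319,198),(320,266)],c,.005); print(X,X.mean(0),np.linalg.norm(X[0]-X[1]),np.degrees(np.arctan2(*(X[0]-X[1])[1::-1])))
print(onplane([(152,315)],c,.046))
E
```

```text
[[ 0.42019333 -0.0468212   0.005     ]
 [ 0.46465238 -0.06713452  0.005     ]] [ 0.44242286 -0.05697786  0.005     ] 0.048879824624541116 155.44436022751495
[[ 0.43603975 -0.1710089   0.046     ]]
```

Request:
apply_moves([
  {"dp": [0,-0.0015,0.04],"twist": [0,0,0]},
  {"dp": [0,0,0.04],"twist": [0,0,0]},
  {"dp": [0,0,0.02],"twist": [0,0,0]},
  {"dp": [0,0,0],"twist": [0,0,0]},
  {"dp": [0,0,0],"twist": [0,0,0]},
])

```text
time_s: 10.5
tool_pos: [0.4421, -0.0564, 0.019]
ee_rot: [0.685, 3.065, 0.001]
ft_force: [-1.0, 0.7, 0.8]
grip_width: 0.0428
gripper_force: 0.0
```

Request:
apply_moves([
  {"dp": [0,0,0],"twist": [0,0,0]},
  {"dp": [0,0,0],"twist": [0,0,0]},
  {"dp": [0,0,0],"twist": [0,0,0]},
  {"dp": [0,0,0],"twist": [0,0,0]},
], gripper=-1)

```text
time_s: 11.0
tool_pos: [0.4417, -0.0569, 0.0191]
ee_rot: [0.687, 3.064, 0.001]
ft_force: [-0.6, 0.2, 6.9]
grip_width: 0.0104
gripper_force: 48.8
```

```bash
python3 go.py 0.50 0.2925 0.12 77.7
```

```text
t 11.00 tcp [ 0.4417 -0.0569  0.0191] yaw_y 64.7 width 0.0104 F [-0.6  0.2  6.9]
dp mm [  17.5  353.8 -100.9] len 368.3 twist [  0.05   0.08 -12.97] q [-0.22  0.47  0.26  2.26 -0.28  0.44  1.38]
```

Request:
apply_moves([
  {"dp": [0,0,-0.05],"twist": [0,0,-6.5]},
  {"dp": [0,0,-0.05],"twist": [0,0,-6.5]},
  {"dp": [0.0025,0.0505,0],"twist": [0,0,0]},
  {"dp": [0.0025,0.0505,0],"twist": [0,0,0]},
  {"dp": [0.0025,0.0505,0],"twist": [0,0,0]},
  {"dp": [0.0025,0.0505,0],"twist": [0,0,0]},
  {"dp": [0.0025,0.0505,0],"twist": [0,0,0]},
  {"dp": [0.0025,0.0505,0],"twist": [0,0,0]},
])

```text
time_s: 12.0
tool_pos: [0.4906, 0.2439, 0.1184]
ee_rot: [0.336, 3.124, -0.0]
ft_force: [-0.7, -0.9, -0.8]
grip_width: 0.0106
gripper_force: 49.2
```

Request:
apply_moves([
  {"dp": [0.0025,0.0505,0],"twist": [0,0,0]},
  {"dp": [0,0,0],"twist": [0,0,0]},
  {"dp": [0,0,0],"twist": [0,0,0]},
])

```text
time_s: 12.38
tool_pos: [0.4986, 0.2914, 0.118]
ee_rot: [-0.335, -3.123, 0.002]
ft_force: [-0.0, -0.5, -0.9]
grip_width: 0.0103
gripper_force: 49.1
```

```bash
python3 go.py 0.50 0.2925 0.036 77.7; python3 - <<'E'
from rig import optics
from h import *
c=optics.camera_params("wrist"); im,d=optics.grab_frame("wrist"); cv2.imwrite("pics/w4.png",im[:,:,::-1]); np.savez("w4.npz",im=im,d=d,**c)
E
```

```text
t 12.38 tcp [0.4986 0.2914 0.118 ] yaw_y 77.7 width 0.0103 F [-0.  -0.5 -0.9]
dp mm [-1.2  1.4 82. ] len 82.0 twist [-0.07 -0.03  0.04] q [-0.79  0.46  0.19  1.9  -0.12  0.8   0.83]
```

View pics/w4.png

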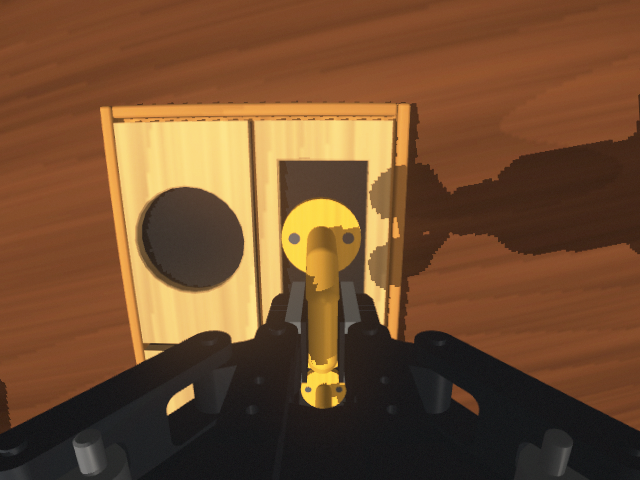

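The wrist view shows the short handle held over its pocket, with feet at (321,237) and (323,390). The far foot being visible suggests a possible pitch, so I'll check.

```bash
python3 - <<'E'
from h import *
im,d,c=load("w4.npz"); W=world(d,c)
for p in [(300,215),(320,205),(294,228),(345,220),(321,235),(320,280),(310,395),(323,403),(338,395)]: print(p,W[p[1],p[0]].round(4))
E
```

```text
(300, 215) [0.4639 0.2893 0.1036]
(320, 205) [0.4615 0.2984 0.1036]
(294, 228) [0.4687 0.2857 0.1041]
(345, 220) [0.4699 0.3074 0.1039]
(321, 235) [0.4711 0.2968 0.1156]
(320, 280) [0.4814 0.2944 0.1366]
(310, 395) [0.6154 0.2565 0.0194]
(323, 403) [0.6092 0.2678 0.0387]
(338, 395) [0.6212 0.2768 0.0176]
```

The handle is level. The other foot in view belongs to the seated long handle: its top is at z = 0.019, which means it is on the floor. Lowering now.

Request:
apply_moves([
  {"dp": [-0.001,0.001,0.035],"twist": [0,0,0]},
  {"dp": [0,0,0.03],"twist": [0,0,0]},
  {"dp": [0,0,0.014],"twist": [0,0,0]},
  {"dp": [0,0,0.003],"twist": [0,0,0]},
  {"dp": [0,0,0.002],"twist": [0,0,0]},
  {"dp": [0,0,0.001],"twist": [0,0,0]},
  {"dp": [0,0,0],"twist": [0,0,0]},
  {"dp": [0,0,0],"twist": [0,0,0]},
])

```text
time_s: 13.42
tool_pos: [0.5003, 0.2932, 0.0337]
ee_rot: [0.335, 3.123, 0.001]
ft_force: [-0.1, -0.1, -2.0]
grip_width: 0.0104
gripper_force: 49.2
```

Request:
apply_moves([
  {"dp": [0,0,0.001],"twist": [0,0,0]},
  {"dp": [0,0,0],"twist": [0,0,0]},
  {"dp": [0,0,0],"twist": [0,0,0]},
])

```text
time_s: 13.8
tool_pos: [0.5002, 0.293, 0.0332]
ee_rot: [0.336, 3.124, 0.001]
ft_force: [-2.4, -0.8, 6.6]
grip_width: 0.0104
gripper_force: 50.3
```

Request:
apply_moves([
  {"dp": [0,0,0],"twist": [0,0,0]},
  {"dp": [0,0,0],"twist": [0,0,0]},
  {"dp": [0,0,0],"twist": [0,0,0]},
  {"dp": [0,0,-0.02],"twist": [0,0,0]},
  {"dp": [0,0,-0.03],"twist": [0,0,0]},
  {"dp": [0,0,-0.04],"twist": [0,0,0]},
], gripper=0.2)

```text
time_s: 14.55
tool_pos: [0.4995, 0.2926, 0.1224]
ee_rot: [-0.335, -3.122, 0.002]
ft_force: [0.1, 0.5, 0.0]
grip_width: 0.0509
gripper_force: 0.0
```

```bash
python3 go.py 0.597 -0.196 0.12 77.7
```

```text
t 14.55 tcp [0.4995 0.2926 0.1224] yaw_y 77.7 width 0.0509 F [0.1 0.5 0. ]
dp mm [-199.4 -456.6    2.4] len 498.2 twist [-0.1  -0.08  0.04] q [-0.79  0.45  0.2   1.9  -0.12  0.81  0.83]
```

Request:
apply_moves([
  {"dp": [-0.022,-0.0505,0],"twist": [0,0,0]},
  {"dp": [-0.022,-0.0505,0],"twist": [0,0,0]},
  {"dp": [-0.022,-0.0505,0],"twist": [0,0,0]},
  {"dp": [-0.022,-0.0505,0],"twist": [0,0,0]},
  {"dp": [-0.022,-0.0505,0],"twist": [0,0,0]},
  {"dp": [-0.022,-0.0505,0],"twist": [0,0,0]},
  {"dp": [-0.022,-0.0505,0],"twist": [0,0,0]},
  {"dp": [-0.022,-0.0505,0],"twist": [0,0,0]},
])

```text
time_s: 15.55
tool_pos: [0.5866, -0.1408, 0.1223]
ee_rot: [0.335, 3.124, 0.0]
ft_force: [0.8, -0.2, 0.4]
grip_width: 0.0511
gripper_force: 0.0
```

Request:
apply_moves([
  {"dp": [-0.023,-0.052,0],"twist": [0,0,0]},
  {"dp": [0,0,0],"twist": [0,0,0]},
  {"dp": [0,0,0],"twist": [0,0,0]},
  {"dp": [0,0,0],"twist": [0,0,0]},
])

```text
time_s: 16.05
tool_pos: [0.5979, -0.1927, 0.1221]
ee_rot: [-0.331, -3.124, -0.002]
ft_force: [1.2, 0.6, -0.3]
grip_width: 0.0509
gripper_force: 0.0
```

```bash
python3 go.py 0.597 -0.196 0.014 77.7; python3 - <<'E'
from rig import optics
from h import *
c=optics.camera_params("wrist"); im,d=optics.grab_frame("wrist"); cv2.imwrite("pics/w5.png",im[:,:,::-1]); np.savez("w5.npz",im=im,d=d,**c)
E
```

```text
t 16.05 tcp [ 0.5979 -0.1927  0.1221] yaw_y 77.9 width 0.0509 F [ 1.2  0.6 -0.3]
dp mm [  0.2  -3.5 108.1] len 108.1 twist [ 0.06 -0.04  0.19] q [ 0.01  0.53  0.27  1.78 -0.18  0.86  1.73]
```

View pics/w5.png

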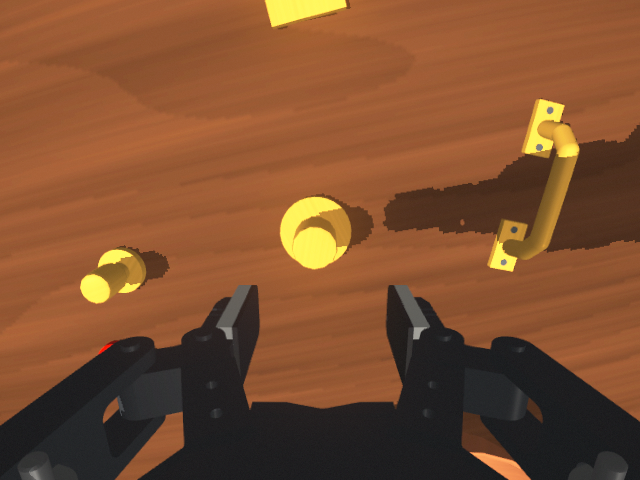

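The wrist view shows the big knob with its round base centred at (316,231) and its top at (315,248). The small knob has its base at (122,272) and its top at (97,288).

```bash
python3 - <<'E'
from h import *
im,d,c=load("w5.npz"); print(onplane([(316,231),(122,272)],c,.005),onplane([(315,248)],c,.046),onplane([(97,288)],c,.04))
E
```

```text
[[ 0.59648627 -0.19682982  0.005     ]
 [ 0.59682489 -0.34376504  0.005     ]] [[ 0.5965622  -0.19681669  0.046     ]] [[ 0.59526629 -0.34218546  0.04      ]]
```

Request:
apply_moves([
  {"dp": [0.0005,-0.004,0.04],"twist": [0,0,0]},
  {"dp": [0,0,0.04],"twist": [0,0,0]},
  {"dp": [0,0,0.027],"twist": [0,0,0]},
  {"dp": [0,0,0],"twist": [0,0,0]},
  {"dp": [0,0,0],"twist": [0,0,0]},
])

```text
time_s: 16.73
tool_pos: [0.5974, -0.1982, 0.0164]
ee_rot: [0.334, 3.122, -0.0]
ft_force: [0.6, -0.8, -0.2]
grip_width: 0.051
gripper_force: 0.0
```

Request:
apply_moves([
  {"dp": [0,0,0],"twist": [0,0,0]},
  {"dp": [0,0,0],"twist": [0,0,0]},
  {"dp": [0,0,0],"twist": [0,0,0]},
  {"dp": [0,0,0],"twist": [0,0,0]},
], gripper=-1)

```text
time_s: 17.23
tool_pos: [0.5977, -0.1987, 0.017]
ee_rot: [0.335, 3.121, 0.0]
ft_force: [-1.9, 1.4, 6.3]
grip_width: 0.027
gripper_force: 49.1
```

```bash
python3 go.py 0.4815 0.206 0.12 77.7
```

```text
t 17.23 tcp [ 0.5977 -0.1987  0.017 ] yaw_y 77.7 width 0.0270 F [-1.9  1.4  6.3]
dp mm [ 199.7  370.7 -103. ] len 433.4 twist [0.02 0.15 0.05] q [ 0.06  0.67  0.23  1.82 -0.23  0.67  1.78]
```

Request:
apply_moves([
  {"dp": [0,0,-0.05],"twist": [0,0,0]},
  {"dp": [0,0,-0.053],"twist": [0,0,0]},
  {"dp": [0.0222,0.0412,0],"twist": [0,0,0]},
  {"dp": [0.0222,0.0412,0],"twist": [0,0,0]},
  {"dp": [0.0222,0.0412,0],"twist": [0,0,0]},
  {"dp": [0.0222,0.0412,0],"twist": [0,0,0]},
  {"dp": [0.0222,0.0412,0],"twist": [0,0,0]},
  {"dp": [0.0222,0.0412,0],"twist": [0,0,0]},
])

```text
time_s: 18.23
tool_pos: [0.5183, 0.0726, 0.1189]
ee_rot: [0.336, 3.123, 0.001]
ft_force: [0.5, -0.4, -0.9]
grip_width: 0.0268
gripper_force: 49.5
```

Request:
apply_moves([
  {"dp": [0.0222,0.0412,0],"twist": [0,0,0]},
  {"dp": [0.0222,0.0412,0],"twist": [0,0,0]},
  {"dp": [0.0222,0.0412,0],"twist": [0,0,0]},
  {"dp": [0,0,0],"twist": [0,0,0]},
  {"dp": [0,0,0],"twist": [0,0,0]},
])

```text
time_s: 18.85
tool_pos: [0.48, 0.2057, 0.1186]
ee_rot: [0.335, 3.123, -0.0]
ft_force: [-0.7, 0.1, -1.2]
grip_width: 0.0271
gripper_force: 49.6
```

```bash
python3 go.py 0.4815 0.206 0.031 77.7; python3 - <<'E'
from rig import optics
from h import *
c=optics.camera_params("wrist"); im,d=optics.grab_frame("wrist"); cv2.imwrite("pics/w6.png",im[:,:,::-1]); np.savez("w6.npz",im=im,d=d,**c)
E
```

```text
t 18.85 tcp [0.48   0.2057 0.1186] yaw_y 77.8 width 0.0271 F [-0.7  0.1 -1.2]
dp mm [-1.4  0.6 87.6] len 87.6 twist [-0.    0.03  0.05] q [-0.7   0.38  0.21  2.03 -0.12  0.74  0.94]
```

View pics/w6.png

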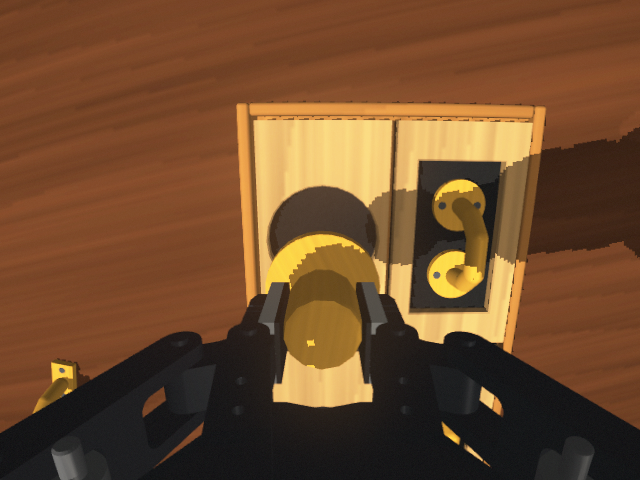

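The wrist view shows the short handle seated flat in its pocket (feet at (459,205) and (453,274)). The big knob is held upright above the big pocket at (322,250).

Request:
apply_moves([
  {"dp": [-0.0015,0.0005,0.035],"twist": [0,0,0]},
  {"dp": [0,0,0.03],"twist": [0,0,0]},
  {"dp": [0,0,0.015],"twist": [0,0,0]},
  {"dp": [0,0,0.004],"twist": [0,0,0]},
  {"dp": [0,0,0.002],"twist": [0,0,0]},
  {"dp": [0,0,0],"twist": [0,0,0]},
  {"dp": [0,0,0],"twist": [0,0,0]},
])

```text
time_s: 19.77
tool_pos: [0.4819, 0.2066, 0.033]
ee_rot: [0.335, 3.123, 0.001]
ft_force: [-0.1, -0.0, -1.3]
grip_width: 0.0268
gripper_force: 49.6
```

Request:
apply_moves([
  {"dp": [0,0,0.001],"twist": [0,0,0]},
  {"dp": [0,0,0],"twist": [0,0,0]},
  {"dp": [0,0,0],"twist": [0,0,0]},
])

```text
time_s: 20.15
tool_pos: [0.4815, 0.2063, 0.0313]
ee_rot: [0.335, 3.124, 0.0]
ft_force: [-0.5, 0.2, -1.0]
grip_width: 0.027
gripper_force: 49.6
```

Request:
apply_moves([
  {"dp": [0,0,0.001],"twist": [0,0,0]},
  {"dp": [0,0,0],"twist": [0,0,0]},
  {"dp": [0,0,0],"twist": [0,0,0]},
])

```text
time_s: 20.52
tool_pos: [0.4815, 0.2064, 0.031]
ee_rot: [-0.335, -3.123, -0.0]
ft_force: [-2.5, -0.3, 7.5]
grip_width: 0.0263
gripper_force: 50.7
```

Request:
apply_moves([
  {"dp": [0,0,0],"twist": [0,0,0]},
  {"dp": [0,0,0],"twist": [0,0,0]},
  {"dp": [0,0,0],"twist": [0,0,0]},
  {"dp": [0,0,-0.02],"twist": [0,0,0]},
  {"dp": [0,0,-0.03],"twist": [0,0,0]},
  {"dp": [0,0,-0.04],"twist": [0,0,0]},
], gripper=0.1)

```text
time_s: 21.28
tool_pos: [0.4808, 0.206, 0.1205]
ee_rot: [-0.335, -3.122, 0.002]
ft_force: [-0.0, 0.1, 0.1]
grip_width: 0.0467
gripper_force: 0.0
```

```bash
python3 go.py 0.596 -0.343 0.12 77.7
```

```text
t 21.27 tcp [0.4808 0.206  0.1205] yaw_y 77.7 width 0.0467 F [-0.   0.1  0.1]
dp mm [-2.295e+02 -5.118e+02  5.000e-01] len 560.9 twist [-0.09 -0.08  0.05] q [-0.7   0.38  0.22  2.03 -0.12  0.75  0.94]
```

Request:
apply_moves([
  {"dp": [-0.0209,-0.0465,0],"twist": [0,0,0]},
  {"dp": [-0.0209,-0.0465,0],"twist": [0,0,0]},
  {"dp": [-0.0209,-0.0465,0],"twist": [0,0,0]},
  {"dp": [-0.0209,-0.0465,0],"twist": [0,0,0]},
  {"dp": [-0.0209,-0.0465,0],"twist": [0,0,0]},
  {"dp": [-0.0209,-0.0465,0],"twist": [0,0,0]},
  {"dp": [-0.0209,-0.0465,0],"twist": [0,0,0]},
  {"dp": [-0.0209,-0.0465,0],"twist": [0,0,0]},
])

```text
time_s: 22.28
tool_pos: [0.5661, -0.1943, 0.1202]
ee_rot: [0.335, 3.124, 0.0]
ft_force: [0.6, 0.9, -0.1]
grip_width: 0.0469
gripper_force: 0.0
```

Request:
apply_moves([
  {"dp": [-0.0209,-0.0465,0],"twist": [0,0,0]},
  {"dp": [-0.0209,-0.0465,0],"twist": [0,0,0]},
  {"dp": [-0.0209,-0.0465,0],"twist": [0,0,0]},
  {"dp": [0,0,0],"twist": [0,0,0]},
  {"dp": [0,0,0],"twist": [0,0,0]},
  {"dp": [0,0,0],"twist": [0,0,0]},
])

```text
time_s: 23.02
tool_pos: [0.5979, -0.3402, 0.12]
ee_rot: [-0.332, -3.124, -0.002]
ft_force: [0.6, -0.4, 0.1]
grip_width: 0.0472
gripper_force: 0.0
```

```bash
python3 go.py 0.596 -0.343 0.012 77.7; python3 - <<'E'
from rig import optics
from h import *
c=optics.camera_params("wrist"); im,d=optics.grab_frame("wrist"); cv2.imwrite("pics/w7.png",im[:,:,::-1]); np.savez("w7.npz",im=im,d=d,**c)
E
```

```text
t 23.02 tcp [ 0.5979 -0.3402  0.12  ] yaw_y 77.9 width 0.0472 F [ 0.6 -0.4  0.1]
dp mm [  1.3  -3.2 108. ] len 108.0 twist [ 0.08 -0.04  0.17] q [ 0.22  0.62  0.3   1.63 -0.22  0.92  1.96]
```

View pics/w7.png

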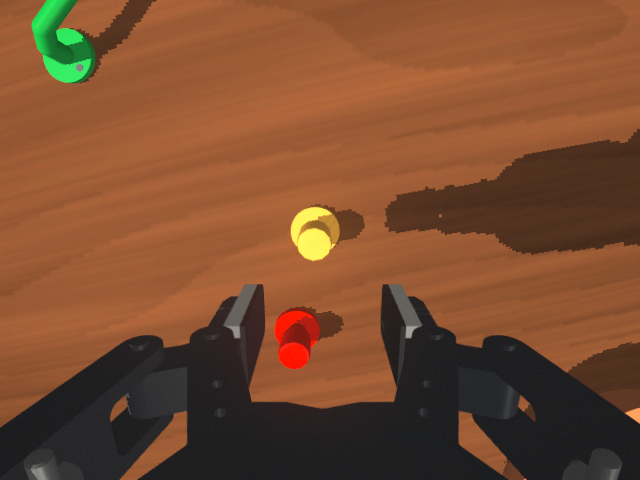

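The wrist view shows the small brass knob, with its base at (315,231) and its top at (314,244). The red knob is at (297,328), well outside the 22 mm pad width.

```bash
python3 - <<'E'
from h import *
im,d,c=load("w7.npz"); print(onplane([(315,231),(297,329)],c,.005),onplane([(314,244),(294,355)],c,.04))
E
```

```text
[[ 0.59588111 -0.34487733  0.005     ]
 [ 0.66727736 -0.37447029  0.005     ]] [[ 0.59514812 -0.34470828  0.04      ]
 [ 0.66744293 -0.37432683  0.04      ]]
```

Request:
apply_moves([
  {"dp": [0.0015,-0.004,0.04],"twist": [0,0,0]},
  {"dp": [0,0,0.04],"twist": [0,0,0]},
  {"dp": [0,0,0.027],"twist": [0,0,0]},
  {"dp": [0,0,0],"twist": [0,0,0]},
  {"dp": [0,0,0],"twist": [0,0,0]},
])

```text
time_s: 23.7
tool_pos: [0.5962, -0.3458, 0.0146]
ee_rot: [0.334, 3.122, -0.001]
ft_force: [-0.1, -0.3, 0.2]
grip_width: 0.0469
gripper_force: 0.0
```

Request:
apply_moves([
  {"dp": [0,0,0],"twist": [0,0,0]},
  {"dp": [0,0,0],"twist": [0,0,0]},
  {"dp": [0,0,0],"twist": [0,0,0]},
  {"dp": [0,0,0],"twist": [0,0,0]},
], gripper=-1)

```text
time_s: 24.2
tool_pos: [0.5964, -0.3463, 0.0151]
ee_rot: [0.335, 3.121, -0.001]
ft_force: [-0.6, 1.5, 6.7]
grip_width: 0.0205
gripper_force: 48.9
```

```bash
python3 go.py 0.6355 0.1725 0.13 77.7
```

```text
t 24.20 tcp [ 0.5964 -0.3463  0.0151] yaw_y 77.7 width 0.0205 F [-0.6  1.5  6.7]
dp mm [  72.3  515.3 -114.9] len 532.8 twist [-0.01  0.15  0.05] q [ 0.26  0.75  0.26  1.67 -0.26  0.75  2.  ]
```

Request:
apply_moves([
  {"dp": [0,0,-0.055],"twist": [0,0,0]},
  {"dp": [0,0,-0.06],"twist": [0,0,0]},
  {"dp": [0.0072,0.0515,0],"twist": [0,0,0]},
  {"dp": [0.0072,0.0515,0],"twist": [0,0,0]},
  {"dp": [0.0072,0.0515,0],"twist": [0,0,0]},
  {"dp": [0.0072,0.0515,0],"twist": [0,0,0]},
  {"dp": [0.0072,0.0515,0],"twist": [0,0,0]},
  {"dp": [0.0072,0.0515,0],"twist": [0,0,0]},
])

```text
time_s: 25.2
tool_pos: [0.6186, -0.0332, 0.1288]
ee_rot: [0.336, 3.123, 0.0]
ft_force: [0.5, 0.3, -1.0]
grip_width: 0.0208
gripper_force: 49.1
```

Request:
apply_moves([
  {"dp": [0.0072,0.0515,0],"twist": [0,0,0]},
  {"dp": [0.0072,0.0515,0],"twist": [0,0,0]},
  {"dp": [0.0072,0.0515,0],"twist": [0,0,0]},
  {"dp": [0.0072,0.0515,0],"twist": [0,0,0]},
  {"dp": [0,0,0],"twist": [0,0,0]},
  {"dp": [0,0,0],"twist": [0,0,0]},
])

```text
time_s: 25.95
tool_pos: [0.6341, 0.172, 0.1284]
ee_rot: [-0.335, -3.124, 0.001]
ft_force: [0.5, -0.6, -1.8]
grip_width: 0.0202
gripper_force: 49.2
```

```bash
python3 go.py 0.6355 0.1725 0.029 77.7; python3 - <<'E'
from rig import optics
from h import *
c=optics.camera_params("wrist"); im,d=optics.grab_frame("wrist"); cv2.imwrite("pics/w8.png",im[:,:,::-1]); np.savez("w8.npz",im=im,d=d,**c)
E
```

```text
t 25.95 tcp [0.6341 0.172  0.1284] yaw_y 77.7 width 0.0202 F [ 0.5 -0.6 -1.8]
dp mm [-1.3  0.8 99.4] len 99.4 twist [-0.04  0.    0.05] q [-0.55  0.56  0.27  1.7  -0.18  0.9   1.15]
```

View pics/w8.png

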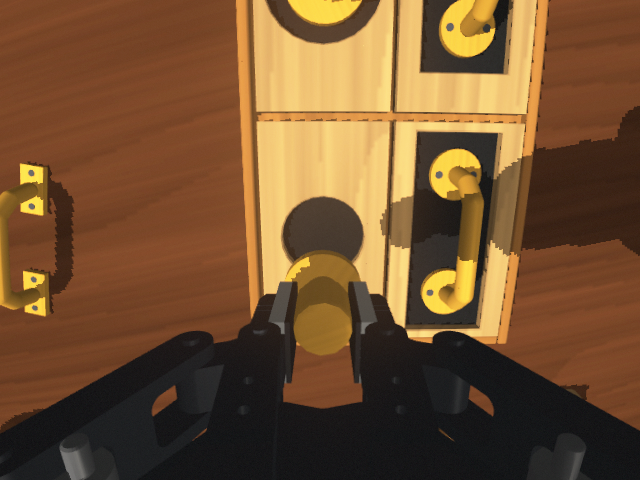

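The wrist view shows the long handle seated (feet at (455,174) and (445,291)). The small knob is held upright above the round pocket at (323,235), and the big knob sits in its pocket at the top.

Request:
apply_moves([
  {"dp": [-0.0015,0.0005,0.04],"twist": [0,0,0]},
  {"dp": [0,0,0.035],"twist": [0,0,0]},
  {"dp": [0,0,0.017],"twist": [0,0,0]},
  {"dp": [0,0,0.004],"twist": [0,0,0]},
  {"dp": [0,0,0.002],"twist": [0,0,0]},
  {"dp": [0,0,0.001],"twist": [0,0,0]},
  {"dp": [0,0,0],"twist": [0,0,0]},
  {"dp": [0,0,0],"twist": [0,0,0]},
])

```text
time_s: 27.0
tool_pos: [0.6361, 0.1729, 0.0298]
ee_rot: [0.335, 3.123, 0.001]
ft_force: [0.5, -0.4, -1.4]
grip_width: 0.0205
gripper_force: 49.2
```

Request:
apply_moves([
  {"dp": [0,0,0.001],"twist": [0,0,0]},
  {"dp": [0,0,0],"twist": [0,0,0]},
  {"dp": [0,0,0],"twist": [0,0,0]},
])

```text
time_s: 27.38
tool_pos: [0.6361, 0.1729, 0.0291]
ee_rot: [0.335, 3.123, 0.001]
ft_force: [-2.5, 0.1, 5.0]
grip_width: 0.0203
gripper_force: 49.9
```

Contact. I'll release, lift away, move clear of the top view and check.

Request:
apply_moves([
  {"dp": [0,0,0],"twist": [0,0,0]},
  {"dp": [0,0,0],"twist": [0,0,0]},
  {"dp": [0,0,0],"twist": [0,0,0]},
  {"dp": [0,0,-0.02],"twist": [0,0,0]},
  {"dp": [0,0,-0.04],"twist": [0,0,0]},
  {"dp": [0,0,-0.05],"twist": [0,0,0]},
  {"dp": [0,-0.05,0],"twist": [0,0,0]},
  {"dp": [0,-0.05,0],"twist": [0,0,0]},
], gripper=0.0)

```text
time_s: 28.38
tool_pos: [0.6153, 0.0745, 0.1407]
ee_rot: [0.333, 3.121, 0.002]
ft_force: [1.1, -0.7, -0.6]
grip_width: 0.0429
gripper_force: 0.0
```

Request:
apply_moves([
  {"dp": [0,-0.05,0],"twist": [0,0,0]},
  {"dp": [0,-0.05,0],"twist": [0,0,0]},
  {"dp": [0,-0.05,0],"twist": [0,0,0]},
  {"dp": [0,-0.05,0],"twist": [0,0,0]},
  {"dp": [0,0,0],"twist": [0,0,0]},
  {"dp": [0,0,0],"twist": [0,0,0]},
])

```text
time_s: 29.12
tool_pos: [0.5726, -0.1201, 0.1393]
ee_rot: [0.336, 3.122, 0.001]
ft_force: [0.7, 0.6, 0.3]
grip_width: 0.0426
gripper_force: 0.0
```

```bash
python3 - <<'E'
from rig import optics
from h import *
out=[]
for n,(a,b,e,f) in dict(top=(60,80,330,290),scene=(200,150,540,390)).items():
    im,d=optics.grab_frame(n); out.append(cv2.resize(im[b:f,a:e,::-1],(390,300)))
cv2.imwrite("pics/end.png",np.vstack(out))
E
```

```text
(no output)
```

View pics/end.png

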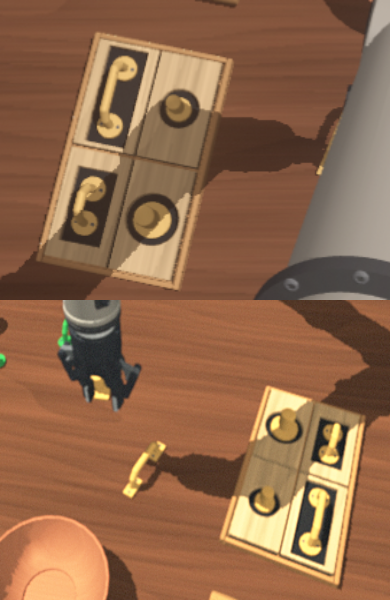

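All four fittings stand upright and centred in their own pockets in both views: crop (115,95), (88,205), (178,107), (152,217). The strap handle and the square knob are still where they were.

```bash
python3 -c "
from rig import job; print(job.finish_job())"
```

```text
the job is handed in; nothing more can be done
None
```

The long handle, short handle, large knob and small knob each stand upright in their own tray pocket, the look-alikes were not touched, and the job was handed in at about 29 s.

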